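# Brush out the spindle housing and hold the magnifier over it

## Task

Brush out the bore of the spindle housing: take the bore brush from its wooden stand, push it right down to the bottom of the bore, draw it back up to the mouth, push it to the bottom a second time, and then hang the brush back in its stand. Then take the hand magnifier by its handle, carry it across clear of the pantograph and hold it level and still with its lens centred over the bore, about 2 cm above the housing's mouth and never touching the housing, so that I can look for chips: finish while still holding it there. Do not touch the pantograph, and leave the other things on the bench where they are.

Things in the scene. Friction and masses are not known exactly. Their poses are not given: they have to be found in the camera images.
- housing: spindle housing of the router, a bright steel sleeve 60 mm across and 100 mm tall standing upright on a dark round flange (100 mm across, 12 mm thick) that is fast to the bench, with a dark collar 68 mm across at 50 to 66 mm height; open at the top with a blind bore 35 mm across and 70 mm deep. Origin: centre of its underside on the bench, z up along the bore
- housing_mouth (a point): centre of the bore's mouth, at the top of the housing, 100 mm above the bench
- housing_floor (a point): centre of the bore's bottom, 30 mm above the bench, 70 mm below the mouth
- stand: wooden brush stand fast to the bench, 100 x 100 mm, 110 mm tall: a base, two cheeks (at its -y and +y sides, open along x) and a 12 mm top board with one through hole 36 mm across. Origin: centre of its underside, directly below the hole
- stand_hole (a point): centre of the stand's hole at the upper face of the top board, 110 mm above the bench; the brush's shoulder rests here
- brush: bore brush, 180 mm long, 110 g, hangs upright in the stand. Origin: on its axis at the underside of its shoulder disc (52 mm across, 7 mm thick), z up. Above: round wooden handle 23 mm across, its top 85 mm above the origin. Below: ferrule 30 mm across, 12 mm long, that sits in the hole, then wire stem and bristle head, 52 mm long: the bristles look 32 mm across, only their 24 mm core meets anything
- brush_tip (a point): lower end of the bristle head, on the brush's axis, 95 mm below the shoulder's underside
- stand_tip (a point): where the brush's lower end hangs when it is home: 15 mm above the bench, straight below the stand's hole
- magnifier: hand magnifier lying flat on the bench: steel rim 72 mm across, 12 mm thick, clear lens; straight dark wooden handle 18 mm wide, 16 mm thick, 95 mm long, from 54 to 149 mm from the lens centre; 130 g, balanced about 50 mm from the lens centre. Origin: centre of the lens at the underside of the rim; the handle points along its -x, z is up
- handle_mid (a point): middle of the magnifier's handle, 98 mm from the lens centre, 8 mm above the underside
- pantograph: pantograph linkage of grey bars fast to the bench between magnifier and housing. Origin: on the bench below its empty clamp ring (80 mm tall). From there it reaches 255 mm along its -x, to a tracer with a ball knob (123 mm tall) over a wooden copy board, and 255 mm along its +x, to a green pivot column (97 mm tall); bars up to 77 mm tall; all within 65 mm to its +y and 60 mm to its -y. Not to be touched
- bearing: new ball bearing, 35 mm across, 11 mm thick, lying flat; leave alone. Origin: centre of its underside
- spanner: steel spanner 150 mm long lying on the bench; leave alone. Origin: at its middle
- screwdriver: screwdriver 190 mm long lying on the bench; leave alone. Origin: at its middle
- pot: dark round steel pot with a knobbed lid, 72 mm across, 66 mm tall; leave alone. Origin: centre of its underside
- bit_tray: black divided tray of cutter bits, 130 x 200 mm, 35 mm tall; leave alone. Origin: centre of its underside
- collet_block: wooden block 60 x 120 mm with four collets, 52 mm tall; leave alone. Origin: centre of its underside
- pattern_a: square wooden pattern block 110 x 110 mm with a raised lozenge, 28 mm tall; leave alone. Origin: centre of its underside
Things that resemble listed ones, but are neither listed nor needed, are in the scene too. What is meant by the brush is not black, green or purple, and is the smaller of those in its own colour.

How it is judged:
By the outcome, as a careful person would: the job done as asked, in the order asked, and still so for the second after the job is handed in, while the arm keeps its last pose, push and grip.
It also fails if it takes over 72 s, if anything falls off the work surface, if the arm or the gripper's body presses on something with over 40 N, if the wrist force passes 120 N, or if a joint passes its speed limit or range.

## Robot

A 6-joint arm with a two-finger parallel gripper is mounted at the origin on the work surface. World frame = base frame: x ahead of the robot, y to its left, z up, the work surface at z = 0. Lengths are in m, angles in degrees, forces in N, time in s.
With the tool pointing down it reaches from about 0.25 to 0.725 m from the base axis. Payload 9.7 kg.
Tool frame: the origin (TCP) lies at the very end of the fingers, on their centre line; the grasp point (between the pads) lies 19 mm behind it; z points along the fingers, y is the line along which they close (so a half turn about z gives the same grasp; the last joint's range is limited). The gripper opens to 85 mm and grips with 20 to 120 N. Pads are 22 mm wide; open, the fingers measure 114 mm over their backs; the gripper's body (76 mm by 85 mm) begins 54 mm behind the grasp point. The pads swing forward as they close: fully open they stand 13 mm farther back than shut.
Start: joints at [-72.536, 4.979, 10.078, 95.1, 0, 90], TCP at [0.165, -0.525, 0.231] pointing down, gripper open.
Joint ranges: [-179.16, 179.16], [-48.56, 103.87], [-65.8, 70.77], [-126.05, 130.52], [-82.76, 87.17], [-180, 180]. Speed limits (degrees/s): [127.2, 127.2, 147.25, 180, 180, 180].

## Interface

Orientations are given as [roll, pitch, yaw] about the fixed x, y, z axes, in that order (R = Rz(yaw) Ry(pitch) Rx(roll)).
In Python, from workcell import telemetry, optics, workorder gives the robot as it stands.
- The arm moves only by the shell command python3 -m handwheel 'ROWS' [FORCE]. ROWS is JSON, a list of rows, each an object of numbers: "tx", "ty", "tz": the shift along the tool's x, y, z in m; "ax", "ay", "az": the turn, a rotation vector about the tool's x, y, z in degrees; "jaw": the gripper command: -1 is shut, 1 is fully open, values between are in proportion. A call has exactly 10 rows; each row shifts and turns the commanded pose from where the row before left it, along the tool's axes as they then stand; what a row does not reach is not made up. A row lasts 1/8 s, in which the tool goes at most 62.5 mm and 10.7 degrees, less where a joint would pass 70% of its speed; a pose out of reach is approached as far as the arm can. A call is refused whole if a number of a shift passes 0.0625 or a number of a turn 10.7, either way. A call with a gripper value outside its range is refused whole. The fingers move at their own pace and stop on an object; FORCE is the grip in N (left out, the last holds). Time passes only in rows, so rows that do not move let the fingers close, or fill a call up. It gives the time, the measured TCP pose, the force, the opening and the grip force at its end, in the units of the state.
- telemetry.get_obs(): the state, without advancing time (a new reading comes with each control period).
- optics.camera(name): name is "scene" or "top"; returns a dict with "color" (384x512x3 uint8, red, green, blue), "K" (3x3 intrinsics, pixels), "extrinsics" (4x4, takes a point from camera to world coordinates). Camera axes: x right, y down, z forward; pixel columns grow to the right and rows downward; lengths in m; the calibration is good to about 2 mm. A picture is of the moment at which its call begins. There is no depth.
- workorder.job_done(): hands the job in; it is judged then, once.
The state is a dict: "time": time; "q": joint angles; "qd": joint speeds; "joint_efforts": joint torques, N m; "ee_pos": TCP position; "tcp_rot": TCP orientation; "wrist_force": force on the tool from outside, world axes, zero at the start; "torque": the same for the moment, N m; "opening": finger opening in m; "grasp_force": force on a finger pad.
Only numpy, scipy, OpenCV 4.12 (cv2) and the standard library are available. Lean on these libraries where they do the work, as an engineer would, in place of code of your own. Each camera call takes 0.05 s, during which the arm holds its last target. There are 200 camera calls.

## Working session

There is one attempt and no reset: what is moved stays moved. The work goes in short steps, Python scripts to look and compute and a shell command to move; the robot and the scene stay as the last step left them, time stands still between calls to the robot, and variables do not carry over. Pictures are saved under pics/ and viewed, at most 10 in all, crops included, and the job is handed in when it is done.

```bash
ls; mkdir -p pics
python3 - <<'E'
from workcell import telemetry, optics, workorder
import cv2,numpy as np,pickle
d={}
for n in ("scene","top"):
    c=optics.camera(n); d[n]=c
    cv2.imwrite(f"pics/{n}0.png",cv2.cvtColor(c["color"],cv2.COLOR_RGB2BGR))
    print(n,c["K"],np.round(c["extrinsics"],3))
pickle.dump(d,open("d0.pkl","wb"))
print(telemetry.get_obs())
E
```

```text
pics
scene [[415.01948668   0.         246.45668569]
 [  0.         415.01948668 192.69481923]
 [  0.           0.           1.        ]] [[ 7.270e-01  4.840e-01 -4.880e-01  1.232e+00]
 [ 6.870e-01 -5.130e-01  5.150e-01 -7.150e-01]
 [-1.000e-03 -7.090e-01 -7.050e-01  1.075e+00]
 [ 0.000e+00  0.000e+00  0.000e+00  1.000e+00]]
top [[404.55300432   0.         257.32922014]
 [  0.         404.55300432 191.86535367]
 [  0.           0.           1.        ]] [[-0.003 -0.997  0.072  0.459]
 [-1.     0.003  0.005 -0.012]
 [-0.005 -0.072 -0.997  1.563]
 [ 0.     0.     0.     1.   ]]
{'time': 0.1, 'q': array([-7.25369560e+01,  5.00722002e+00,  1.00393732e+01,  9.51001894e+01,
       -2.11605529e-03,  8.99997629e+01]), 'qd': array([-0.08403126, -0.12676409,  0.10719715,  0.06250334,  0.00372461,
       -0.01067221]), 'joint_efforts': array([-1.30041484e-03, -5.21558905e+01,  4.65655839e+01,  1.60532672e-02,
       -2.06404741e-05, -1.32389187e-05]), 'ee_pos': array([ 0.16497704, -0.52445462,  0.23066436]), 'tcp_rot': array([-1.79931964e+02,  2.11577226e-03,  1.74632836e+01]), 'wrist_force': array([ 0.56482855, -0.60504385, -0.41657454]), 'torque': array([-0.02341112, -0.02326255, -0.02475345]), 'grasp_force': 0.0, 'opening': 0.08527385302900385}
```

View pics/scene0.png

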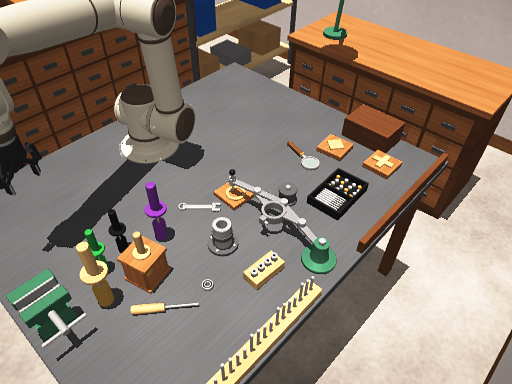

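View pics/top0.png

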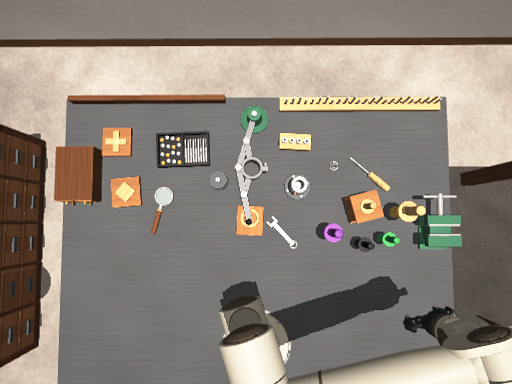

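The scene picture shows the candidates for the brush: black (117,225), green (93,240), purple (153,205), a large tan one standing on the bench (95,270), and a small tan one in the wooden stand (138,245). By the description it is the small tan one in the stand, at about (367,206) in top. The housing is at (222,235) in scene and (297,186) in top. The magnifier is at (310,162) in scene and (163,197) in top.

I'll check that choice in one close crop.

```bash
cat > h.py <<'E'
import numpy as np,cv2,pickle
def ray(c,u,v):
    E=c["extrinsics"]; d=E[:3,:3]@np.linalg.inv(c["K"])@np.array([u,v,1.]); return E[:3,3],d/np.linalg.norm(d)
def plane(c,u,v,z):
    o,d=ray(c,u,v); return o+d*(z-o[2])/d[2]
def tri(c1,p1,c2,p2):
    o1,d1=ray(c1,*p1);o2,d2=ray(c2,*p2)
    s=np.linalg.lstsq(np.c_[d1,-d2],o2-o1,rcond=None)[0]
    a,b=o1+d1*s[0],o2+d2*s[1]; return (a+b)/2,np.linalg.norm(a-b)
def proj(c,P):
    E=c["extrinsics"]; p=c["K"]@(E[:3,:3].T@(np.asarray(P)-E[:3,3])); return p[:2]/p[2]
E
python3 - <<'E'
from h import *
d=pickle.load(open("d0.pkl","rb"))
def crop(n,u0,v0,w,h,W,H): return cv2.resize(cv2.cvtColor(d[n]["color"][v0:v0+h,u0:u0+w],cv2.COLOR_RGB2BGR),(W,H),interpolation=cv2.INTER_CUBIC)
a=crop("scene",70,170,100,75,400,300); b=crop("top",330,180,100,75,400,300)
c=crop("scene",200,200,50,75//2,400,300); e=crop("top",140,175,80,60,400,300)
cv2.imwrite("pics/c1.png",np.vstack([np.hstack([a,b]),np.hstack([c,e])]))
t=d["top"]
print("brush top",plane(t,367,206,.195),"housing",plane(t,297,184,.1),"lens",plane(t,163.5,197,.012),"handle end",plane(t,154,233,.016))
E
```

```text
brush top [ 0.50893017 -0.37608757  0.195     ] housing [ 0.59305936 -0.14938095  0.1       ] lens [0.55267162 0.35604558 0.012     ] handle end [0.41508301 0.38944197 0.016     ]
```

View pics/c1.png

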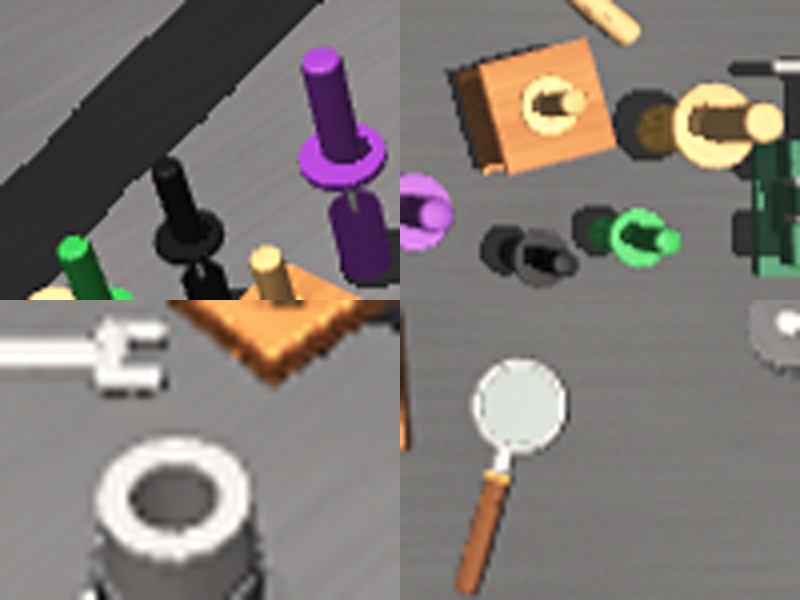

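The crop confirms it: the small tan brush hangs in the wooden stand. Its handle top is at about (372.5,205.5) in top and (136.7,234) in scene. The larger tan one stands on the bench beside the stand, toward -y. The bore is at about (221.5,224) in scene.

Next I'll get sub-pixel positions from masks.

Run:
```python
from h import *
d=pickle.load(open("d0.pkl","rb")); t=d["top"]; s=d["scene"]
def comps(c,box,f,mn=4):
    u0,v0,u1,v1=box; im=c["color"][v0:v1,u0:u1]; hsv=cv2.cvtColor(im,cv2.COLOR_RGB2HSV).astype(int); m=f(hsv).astype(np.uint8)
    n,l,st,ce=cv2.connectedComponentsWithStats(m)
    out=[(int(st[i,4]),(ce[i]+[u0,v0]).round(2).tolist(),(st[i,:4]+[u0,v0,0,0]).tolist()) for i in range(1,n) if st[i,4]>=mn]
    return sorted(out,reverse=True)[:3],m
# housing ring
r,m=comps(t,(280,168,315,202),lambda h:(h[...,2]>185)&(h[...,1]<40)); print("ring top",r)
r2,m2=comps(s,(205,208,240,245),lambda h:(h[...,2]>185)&(h[...,1]<40)); print("ring scene",r2)
def el(c,m,u0,v0,z,inner=False):
    cs,_=cv2.findContours(m,cv2.RETR_EXTERNAL,cv2.CHAIN_APPROX_NONE); k=max(cs,key=cv2.contourArea); e=cv2.fitEllipse(k); p=np.array(e[0])+[u0,v0]; print("ellipse",p,e[1],plane(c,*p,z))
    return p
a=el(t,m,280,168,.1); b=el(s,m2,205,208,.1); print("housing tri",tri(t,a,s,b))
# brush tan
tan=lambda h:(h[...,0]>14)&(h[...,0]<28)&(h[...,1]>60)&(h[...,1]<150)&(h[...,2]>150)
r,m=comps(t,(345,188,392,226),tan); print("tan top",r)
for row in cv2.cvtColor(t["color"][196:217,358:380],cv2.COLOR_RGB2HSV).astype(int): print(' '.join(f"{x[1]:3d}/{x[2]:3d}" for x in row[::1]))
r,m=comps(s,(125,225,160,265),tan); print("tan scene",r)
# stand top board in top: orange
w=lambda h:(h[...,0]>=5)&(h[...,0]<28)&(h[...,1]>60)&(h[...,2]>170)
r,m=comps(t,(338,186,388,228),w); print("board",r)
cs,_=cv2.findContours(m,cv2.RETR_EXTERNAL,cv2.CHAIN_APPROX_NONE);k=max(cs,key=cv2.contourArea);R=cv2.minAreaRect(k);p=np.array(R[0])+[338,186];print("board",p,R[1:],plane(t,*p,.11))
# magnifier
r,m=comps(t,(148,180,180,212),lambda h:(h[...,2]>150)&(h[...,1]<60)); print("lens",r)
m=cv2.morphologyEx(m,cv2.MORPH_OPEN,np.ones((7,7),np.uint8)); el(t,m,148,180,.010)
r,m=comps(t,(140,200,175,245),lambda h:(h[...,0]<20)&(h[...,1]>90)&(h[...,2]>50)); print("handle",r,plane(t,*r[0][1],.014))
ys,xs=np.nonzero(m);print(cv2.fitLine(np.c_[xs,ys].astype(np.float32),cv2.DIST_L2,0,.01,.01).ravel())
```

```text
ring top [(193, [298.77, 183.75], [292, 175, 17, 18]), (7, [301.0, 195.71], [300, 195, 3, 3]), (7, [287.0, 190.29], [286, 189, 3, 3])]
ring scene [(144, [221.12, 223.88], [212, 217, 19, 15]), (24, [215.5, 209.0], [212, 208, 8, 3]), (5, [210.6, 236.8], [210, 236, 2, 3])]
ellipse [299.01994133 183.54740429] (15.295792579650879, 17.822235107421875) [ 0.59468419 -0.15672656  0.1       ]
ellipse [221.16034317 223.88003159] (14.030050277709961, 18.18071937561035) [ 0.59473833 -0.15719799  0.1       ]
housing tri (array([ 0.5946123 , -0.1568786 ,  0.09964442]), np.float64(0.0003142677943792366))
tan top [(151, [367.28, 204.25], [351, 198, 29, 16]), (36, [361.5, 219.14], [357, 217, 11, 6]), (16, [386.0, 188.88], [383, 188, 7, 4])]
149/244 148/245 148/244 149/244 148/244 148/245 148/243 149/243 148/244 149/244 149/244 148/244 150/245 149/246 148/247 148/247 148/247 145/248 144/249 145/249 123/218  12/125
147/245 147/246 149/245 149/244 149/245 149/245 150/245 150/246 148/247 147/247 146/248 147/248 146/248 146/248 146/248 145/248 147/247 148/247 148/246 149/249 141/242  16/124
146/246 146/246
[... 3332 characters left out ...]
 scene [(43, [136.09, 234.09], [132, 231, 9, 8]), (26, [142.73, 256.35], [133, 249, 18, 11]), (7, [144.86, 246.57], [144, 244, 4, 5])]
board [(728, [366.49, 206.3], [350, 189, 34, 35]), (25, [384.8, 187.6], [381, 186, 7, 5])]
board [364.02941513 206.61764717] ((28.861738204956055, 33.22737503051758), 75.96376037597656) [ 0.50986187 -0.38798465  0.11      ]
lens [(303, [163.11, 196.35], [154, 187, 19, 23])]
ellipse [163.38539886 195.86401176] (17.698225021362305, 18.728124618530273) [0.55717705 0.3570234  0.01      ]
handle [(113, [155.78, 221.39], [151, 209, 11, 25]), (9, [140.44, 202.22], [140, 200, 2, 5])] [0.45920283 0.38383367 0.014     ]
[ 0.17257932  0.9849956  14.647541   19.97541   ]
```

Run:
```python
from h import *
d=pickle.load(open("d0.pkl","rb")); t=d["top"]; s=d["scene"]
print("top disc",plane(t,373.4,205.1,.195)); print("shoulder",plane(t,367.7,205.95,.117))
print("scene tip",plane(s,136.1,234.1,.195)); print(tri(t,(373.4,205.1),s,(136.1,234.1)))
hs=cv2.cvtColor(s["color"][229:262,128:156],cv2.COLOR_RGB2HSV).astype(int)
for r,row in enumerate(hs): print(229+r,' '.join(f"{x[1]:3d}/{x[2]:3d}" for x in row))
c=np.array([.557,.357]);h=np.array([.4592,.3838]);v=c-h;print("mag yaw",np.degrees(np.arctan2(v[1],v[0])),np.linalg.norm(v))
m=(cv2.cvtColor(t["color"],cv2.COLOR_RGB2HSV)); 
for r in range(183,212): print(r,' '.join(f"{m[r,u,1]:3d}/{m[r,u,2]:3d}" for u in range(151,177)))
```

```text
top disc [ 0.51190376 -0.39774715  0.195     ]
shoulder [ 0.51195909 -0.3993167   0.117     ]
scene tip [ 0.5140659  -0.39679973  0.195     ]
(array([ 0.51252818, -0.3971708 ,  0.19404316]), np.float64(0.002017263823323071))
229   7/138  11/137   8/136  11/140   5/140   9/142   9/141  11/142   4/141   5/141   4/139   5/140   7/140   5/140   7/141   5/141   7/142   6/139   4/137   9/140  11/145   7/145   5/142   7/144   5/145  28/120 195/ 72 165/ 79
230  11/137   7/137   9/140   7/140   9/142  11/142   2/139   6/139   4/137   4/136   2/137   6/138   7/139   5/140   5/141   7/139   6/138   7/138   5/141  10/146   9/146   5/142   7/142   4/143   4/145   4/143 194/ 75 174/ 79
231   9/140   6/139   9/141   5/142   4/140   4/139   6/137  87/206  89/209  90/217  52/175   9/136   2/138   5/140   7/140   6/138   7/139   4/142   2/142   7/144   7/143   7/142   2/141   4/143   9/148  10/149 136/ 86 174/ 79
232   7/140   5/141   7/142   4/141   2/140  59/182  91/213 106/255 104/255  92/255  95/255 106/244   8/136   2/136   4/136   7/140   2/141   2/142   5/142   7/143   4/142   2/142   4/143   4
[... 12144 characters left out ...]
  10/123   8/122   8/123  11/121  10/122  14/124  12/124   8/122
209   6/123   8/122   4/121   8/121   2/119  42/144 128/235 113/246  51/227  26/199   7/152   2/112   8/122  11/121  12/124  12/125   8/124   8/124   8/125   6/124   8/126  10/125   8/124  10/126  12/126  10/125
210   8/122   6/120  11/120   6/121   4/120  35/133 145/202 156/229 154/228 145/245 145/242  22/ 91   6/124  10/124  10/124   8/123  10/124   6/122  10/124   8/124  10/122  10/123   8/122  12/123  10/124   8/124
211   9/120   8/121  11/121   9/120   0/115  27/105 154/146 159/172 160/205 159/229 158/198  25/ 92   6/121  10/123  12/123  10/124   8/122  10/124   8/122  10/124  10/123  10/123   8/123   8/122  10/123   6/122
```

Run:
```python
from h import *
d=pickle.load(open("d0.pkl","rb")); t=d["top"]; s=d["scene"]
for n,a,b in [("bigtan",(421,210.5),(84,248)),("green",(397,240),(88,233)),("purple",(339.5,233),(150.5,185)),("black",(371,245),(111.5,212))]:
    print(n,*[np.round(x,3) for x in tri(t,a,s,b)])
print("shoulder proj scene",proj(s,[.512,-.398,.117]),proj(t,[.512,-.398,.117]))
# handle line of magnifier
m=cv2.cvtColor(t["color"],cv2.COLOR_RGB2HSV).astype(int); 
sub=m[212:240,146:168]; ys,xs=np.nonzero((sub[...,1]>90)&(sub[...,2]>50)&(sub[...,0]<20))
l=cv2.fitLine(np.c_[xs+146,ys+212].astype(np.float32),cv2.DIST_L2,0,.01,.01).ravel();print(l)
A=plane(t,l[2]-12*l[0],l[3]-12*l[1],.014);B=plane(t,l[2]+12*l[0],l[3]+12*l[1],.014);v=A-B
print(A,B,"yaw",np.degrees(np.arctan2(v[1],v[0])))
```

```text
bigtan [ 0.494 -0.534  0.245] 0.008
green [ 0.394 -0.48   0.174] 0.002
purple [ 0.421 -0.272  0.233] 0.005
black [ 0.378 -0.391  0.177] 0.002
shoulder proj scene [140.45953695 251.32526016] [367.33049337 205.93968612]
[  0.28249672  -0.9592683  155.51923    222.33653   ]
[0.41182619 0.39705961 0.014     ] [0.49954177 0.37244489 0.014     ] yaw 164.32483641031354
```

```bash
python3 -m handwheel '[{"tz":-0.04,"tx":0.02},{"tz":-0.04,"tx":0.02},{"tx":0.047,"ty":-0.0024},{"tx":0.047,"ty":-0.0024},{"tx":0.047,"ty":-0.0024},{"tx":0.047,"ty":-0.0024},{"tx":0.047,"ty":-0.0024},{"tx":0.047,"ty":-0.0024},{"tx":0.047,"ty":-0.0024},{"tx":0}]'
```

```text
$[0]: bad value
```

```bash
python3 -m handwheel '[{"tx":0.02,"ty":0,"tz":-0.04,"ax":0,"ay":0,"az":0,"jaw":1},{"tx":0.02,"ty":0,"tz":-0.04,"ax":0,"ay":0,"az":0,"jaw":1},{"tx":0.047,"ty":-0.0024,"tz":0,"ax":0,"ay":0,"az":0,"jaw":1},{"tx":0.047,"ty":-0.0024,"tz":0,"ax":0,"ay":0,"az":0,"jaw":1},{"tx":0.047,"ty":-0.0024,"tz":0,"ax":0,"ay":0,"az":0,"jaw":1},{"tx":0.047,"ty":-0.0024,"tz":0,"ax":0,"ay":0,"az":0,"jaw":1},{"tx":0.047,"ty":-0.0024,"tz":0,"ax":0,"ay":0,"az":0,"jaw":1},{"tx":0.047,"ty":-0.0024,"tz":0,"ax":0,"ay":0,"az":0,"jaw":1},{"tx":0.047,"ty":-0.0024,"tz":0,"ax":0,"ay":0,"az":0,"jaw":1},{"tx":0,"ty":0,"tz":0,"ax":0,"ay":0,"az":0,"jaw":1}]'
```

```text
time: 1.35
ee_pos: [0.5146, -0.3963, 0.3092]
tcp_rot: [-179.9, 0.1, 17.7]
wrist_force: [-0.9, 0.0, 0.6]
opening: 0.0852
grasp_force: 0.0
```

```bash
python3 -m handwheel '[{"tx":-0.003,"ty":0.0008,"tz":0.04,"ax":0,"ay":0,"az":0,"jaw":1},{"tx":0,"ty":0,"tz":0.04,"ax":0,"ay":0,"az":0,"jaw":1},{"tx":0,"ty":0,"tz":0.04,"ax":0,"ay":0,"az":0,"jaw":1},{"tx":0,"ty":0,"tz":0.03,"ax":0,"ay":0,"az":0,"jaw":1},{"tx":0,"ty":0,"tz":0.02,"ax":0,"ay":0,"az":0,"jaw":1},{"tx":0,"ty":0,"tz":0,"ax":0,"ay":0,"az":0,"jaw":0},{"tx":0,"ty":0,"tz":0,"ax":0,"ay":0,"az":0,"jaw":-1},{"tx":0,"ty":0,"tz":0,"ax":0,"ay":0,"az":0,"jaw":-1},{"tx":0,"ty":0,"tz":0,"ax":0,"ay":0,"az":0,"jaw":-1},{"tx":0,"ty":0,"tz":0,"ax":0,"ay":0,"az":0,"jaw":-1}]' 60
```

```text
time: 2.6
ee_pos: [0.5097, -0.3998, 0.1425]
tcp_rot: [179.9, -0.0, 17.5]
wrist_force: [-1.1, 0.8, 6.1]
opening: 0.0217
grasp_force: 58.4
```

```bash
python3 -m handwheel '[{"tx":0,"ty":0,"tz":-0.02,"ax":0,"ay":0,"az":0,"jaw":-1},{"tx":0,"ty":0,"tz":-0.035,"ax":0,"ay":0,"az":0,"jaw":-1},{"tx":0,"ty":0,"tz":-0.04,"ax":0,"ay":0,"az":0,"jaw":-1},{"tx":0,"ty":0,"tz":-0.04,"ax":0,"ay":0,"az":0,"jaw":-1},{"tx":0.025,"ty":-0.033,"tz":0,"ax":0,"ay":0,"az":0,"jaw":-1},{"tx":0.035,"ty":-0.047,"tz":0,"ax":0,"ay":0,"az":0,"jaw":-1},{"tx":0.035,"ty":-0.047,"tz":0,"ax":0,"ay":0,"az":0,"jaw":-1},{"tx":0.035,"ty":-0.047,"tz":0,"ax":0,"ay":0,"az":0,"jaw":-1},{"tx":0.024,"ty":-0.032,"tz":0,"ax":0,"ay":0,"az":0,"jaw":-1},{"tx":0,"ty":0,"tz":0,"ax":0,"ay":0,"az":0,"jaw":-1}]'
python3 - <<'E'
from h import *
from workcell import telemetry, optics
d={n:optics.camera(n) for n in ("scene","top")}; pickle.dump(d,open("d1.pkl","wb"))
o=telemetry.get_obs(); print(o["ee_pos"],o["tcp_rot"],o["wrist_force"])
P=o["ee_pos"]; print("tip pred scene",proj(d["scene"],P-[0,0,.127]),"mouth scene",proj(d["scene"],[.5946,-.1569,.1]))
b=lambda n,u,v,w,h:cv2.resize(cv2.cvtColor(d[n]["color"][v:v+h,u:u+w],cv2.COLOR_RGB2BGR),(400,600),interpolation=cv2.INTER_CUBIC)
cv2.imwrite("pics/c2.png",np.hstack([b("scene",185,140,80,120),b("top",260,130,80,120)]))
E
```

```text
time: 3.85
ee_pos: [0.5952, -0.1542, 0.276]
tcp_rot: [-180.0, 0.0, 17.7]
wrist_force: [0.4, -0.5, -0.9]
opening: 0.0215
grasp_force: 59.1
[ 0.5944795  -0.15675132  0.2761153 ] [1.79994251e+02 2.57210362e-02 1.75176661e+01] [ 0.98242841 -0.28739469 -1.25151029]
tip pred scene [220.48711777 213.06744566] mouth scene [221.19829819 223.80370523]
```

View pics/c2.png

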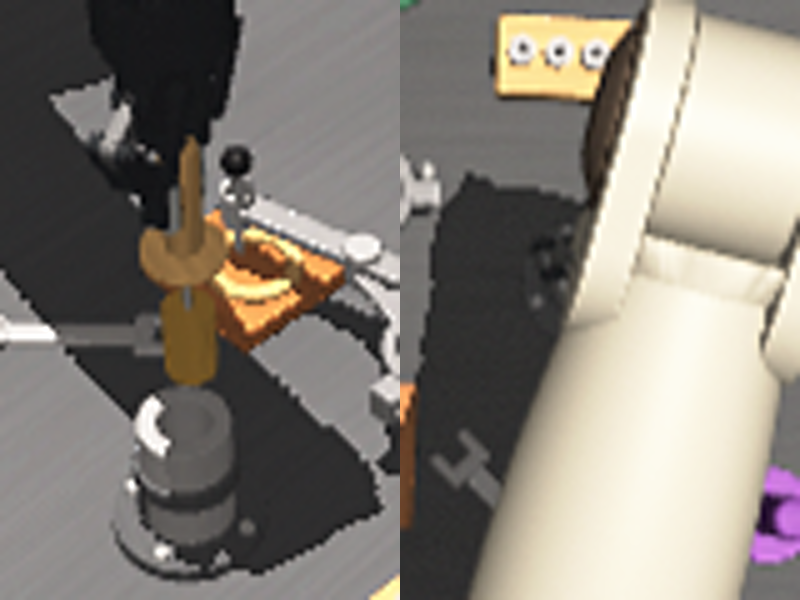

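The scene half shows the brush held above the housing. The bristle head is centred at about (222.8,207) with its lower end near (223,215). The shoulder is at about (221,191) and the mouth at (221.5,223). The brush may be leaning slightly, so I'll measure its midline.

Run:
```python
from h import *
d=pickle.load(open("d1.pkl","rb"));s=d["scene"]; im=cv2.cvtColor(s["color"],cv2.COLOR_RGB2HSV).astype(int)
P=np.array([.5945,-.1568,.276])
for r in range(166,219,2):
    row=im[r,205:240]; m=(row[:,0]>12)&(row[:,0]<30)&(row[:,1]>110)&(row[:,2]>55); x=np.nonzero(m)[0]+205
    if len(x): print(r,x.min(),x.max(),(x.min()+x.max())/2,[int(im[r,u,0]) for u in (x.min(),x.max())])
for dz in (.02,.0,-.022,-.06,-.075,-.127): print(dz,proj(s,P+[0,0,dz]).round(1))
print("dpx/mm x,y",(proj(s,P+[.01,0,-.1])-proj(s,P-[0,0,.1]))/10,(proj(s,P+[0,.01,-.1])-proj(s,P-[0,0,.1]))/10)
```

```text
168 223 223 223.0 [16, 16]
170 221 224 222.5 [15, 17]
172 221 224 222.5 [16, 17]
174 221 224 222.5 [16, 16]
176 221 224 222.5 [16, 16]
178 221 224 222.5 [16, 16]
180 221 224 222.5 [16, 17]
182 222 228 225.0 [17, 13]
184 222 228 225.0 [17, 14]
186 214 237 225.5 [16, 20]
188 213 239 226.0 [17, 17]
190 213 239 226.0 [16, 14]
192 213 230 221.5 [16, 13]
194 214 234 224.0 [15, 15]
196 216 239 227.5 [14, 22]
198 219 230 224.5 [15, 20]
200 217 239 228.0 [17, 14]
202 217 239 228.0 [18, 16]
204 218 237 227.5 [19, 20]
206 217 228 222.5 [19, 14]
208 218 227 222.5 [18, 18]
210 218 228 223.0 [19, 19]
212 218 227 222.5 [18, 18]
214 218 227 222.5 [18, 19]
216 220 225 222.5 [19, 18]
0.02 [218.1 177.3]
0.0 [218.4 182.5]
-0.022 [218.8 188.1]
-0.06 [219.4 197.5]
-0.075 [219.7 201.1]
-0.127 [220.5 213.1]
dpx/mm x,y [0.23530261 0.16926787] [ 0.24134495 -0.17807933]
```

```bash
python3 -m handwheel '[{"tx":-0.0052,"ty":0.0024,"tz":0.01,"ax":0,"ay":0,"az":0,"jaw":-1},{"tx":0,"ty":0,"tz":0.015,"ax":0,"ay":0,"az":0,"jaw":-1},{"tx":0,"ty":0,"tz":0.01,"ax":0,"ay":0,"az":0,"jaw":-1},{"tx":0,"ty":0,"tz":0,"ax":0,"ay":0,"az":0,"jaw":-1},{"tx":0,"ty":0,"tz":0,"ax":0,"ay":0,"az":0,"jaw":-1},{"tx":0,"ty":0,"tz":0,"ax":0,"ay":0,"az":0,"jaw":-1},{"tx":0,"ty":0,"tz":0,"ax":0,"ay":0,"az":0,"jaw":-1},{"tx":0,"ty":0,"tz":0,"ax":0,"ay":0,"az":0,"jaw":-1},{"tx":0,"ty":0,"tz":0,"ax":0,"ay":0,"az":0,"jaw":-1},{"tx":0,"ty":0,"tz":0,"ax":0,"ay":0,"az":0,"jaw":-1}]'
python3 - <<'E'
from h import *
from workcell import telemetry, optics
d={n:optics.camera(n) for n in ("scene",)}; pickle.dump(d,open("d2.pkl","wb"))
s=d["scene"]
print("axis", [proj(s,[.5946,-.1569,z]).round(1).tolist() for z in (.1,.114,.14,.166,.209)])
b=lambda n,u,v,w,h:cv2.resize(cv2.cvtColor(d[n]["color"][v:v+h,u:u+w],cv2.COLOR_RGB2BGR),(w*10,h*10),interpolation=cv2.INTER_CUBIC)
cv2.imwrite("pics/c3.png",b("scene",195,190,50,60))
E
```

```text
time: 5.2
ee_pos: [0.5902, -0.1606, 0.2413]
tcp_rot: [-180.0, 0.0, 17.5]
wrist_force: [-0.5, 0.1, -2.1]
opening: 0.0218
grasp_force: 59.1
axis [[221.2, 223.8], [221.0, 220.8], [220.6, 215.1], [220.2, 209.3], [219.5, 199.3]]
```

View pics/c3.png

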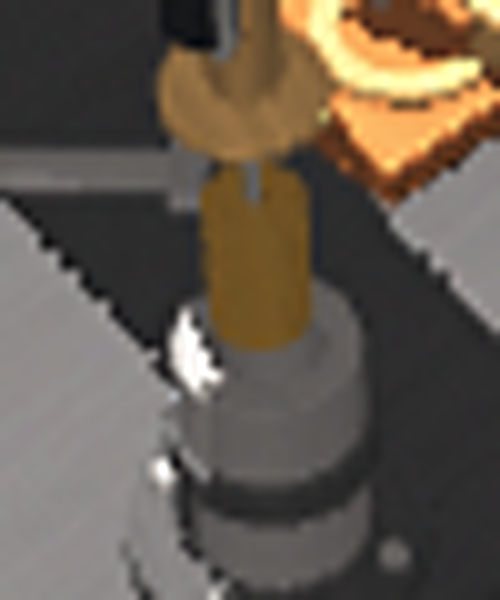

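The close view shows the bristle head centred at about (220.4) with its lower end just over the mouth, which is centred near (221.2,224). The overcorrection is about 1.5 mm, so I'll trim that and go down.

```bash
python3 -m handwheel '[{"tx":0.0013,"ty":-0.0006,"tz":0.005,"ax":0,"ay":0,"az":0,"jaw":-1},{"tx":0,"ty":0,"tz":0.01,"ax":0,"ay":0,"az":0,"jaw":-1},{"tx":0,"ty":0,"tz":0.01,"ax":0,"ay":0,"az":0,"jaw":-1},{"tx":0,"ty":0,"tz":0.01,"ax":0,"ay":0,"az":0,"jaw":-1},{"tx":0,"ty":0,"tz":0.01,"ax":0,"ay":0,"az":0,"jaw":-1},{"tx":0,"ty":0,"tz":0,"ax":0,"ay":0,"az":0,"jaw":-1},{"tx":0,"ty":0,"tz":0,"ax":0,"ay":0,"az":0,"jaw":-1},{"tx":0,"ty":0,"tz":0.01,"ax":0,"ay":0,"az":0,"jaw":-1},{"tx":0,"ty":0,"tz":0.01,"ax":0,"ay":0,"az":0,"jaw":-1},{"tx":0,"ty":0,"tz":0,"ax":0,"ay":0,"az":0,"jaw":-1}]'
```

```text
time: 6.5
ee_pos: [0.5908, -0.1596, 0.1749]
tcp_rot: [-179.9, 0.1, 17.5]
wrist_force: [1.0, 0.6, -0.7]
opening: 0.0216
grasp_force: 59.1
```

```bash
python3 -m handwheel '[{"tx":0,"ty":0,"tz":0.008,"ax":0,"ay":0,"az":0,"jaw":-1},{"tx":0,"ty":0,"tz":0.006,"ax":0,"ay":0,"az":0,"jaw":-1},{"tx":0,"ty":0,"tz":0.002,"ax":0,"ay":0,"az":0,"jaw":-1},{"tx":0,"ty":0,"tz":0.001,"ax":0,"ay":0,"az":0,"jaw":-1},{"tx":0,"ty":0,"tz":0.001,"ax":0,"ay":0,"az":0,"jaw":-1},{"tx":0,"ty":0,"tz":0,"ax":0,"ay":0,"az":0,"jaw":-1},{"tx":0,"ty":0,"tz":0,"ax":0,"ay":0,"az":0,"jaw":-1},{"tx":0,"ty":0,"tz":0,"ax":0,"ay":0,"az":0,"jaw":-1},{"tx":0,"ty":0,"tz":0,"ax":0,"ay":0,"az":0,"jaw":-1},{"tx":0,"ty":0,"tz":0,"ax":0,"ay":0,"az":0,"jaw":-1}]'
```

```text
time: 7.75
ee_pos: [0.5913, -0.1597, 0.1583]
tcp_rot: [-180.0, 0.0, 17.5]
wrist_force: [-0.6, -0.1, -1.5]
opening: 0.0217
grasp_force: 59.1
```

Almost there, with no contact yet. I'll creep down until the force shows the floor.

```bash
python3 -m handwheel '[{"tx":0,"ty":0,"tz":0.001,"ax":0,"ay":0,"az":0,"jaw":-1},{"tx":0,"ty":0,"tz":0.001,"ax":0,"ay":0,"az":0,"jaw":-1},{"tx":0,"ty":0,"tz":0.0005,"ax":0,"ay":0,"az":0,"jaw":-1},{"tx":0,"ty":0,"tz":0,"ax":0,"ay":0,"az":0,"jaw":-1},{"tx":0,"ty":0,"tz":0,"ax":0,"ay":0,"az":0,"jaw":-1},{"tx":0,"ty":0,"tz":0,"ax":0,"ay":0,"az":0,"jaw":-1},{"tx":0,"ty":0,"tz":0,"ax":0,"ay":0,"az":0,"jaw":-1},{"tx":0,"ty":0,"tz":0,"ax":0,"ay":0,"az":0,"jaw":-1},{"tx":0,"ty":0,"tz":0,"ax":0,"ay":0,"az":0,"jaw":-1},{"tx":0,"ty":0,"tz":0,"ax":0,"ay":0,"az":0,"jaw":-1}]'
```

```text
time: 9.0
ee_pos: [0.5917, -0.1597, 0.1574]
tcp_rot: [179.9, -0.1, 17.5]
wrist_force: [-1.9, 1.2, 8.1]
opening: 0.0219
grasp_force: 60.1
```

Contact is at 8 N with the TCP at 0.1574, which matches the expected floor. Now up to the mouth.

```bash
python3 -m handwheel '[{"tx":0,"ty":0,"tz":-0.008,"ax":0,"ay":0,"az":0,"jaw":-1},{"tx":0,"ty":0,"tz":-0.014,"ax":0,"ay":0,"az":0,"jaw":-1},{"tx":0,"ty":0,"tz":-0.014,"ax":0,"ay":0,"az":0,"jaw":-1},{"tx":0,"ty":0,"tz":-0.014,"ax":0,"ay":0,"az":0,"jaw":-1},{"tx":0,"ty":0,"tz":-0.014,"ax":0,"ay":0,"az":0,"jaw":-1},{"tx":0,"ty":0,"tz":-0.008,"ax":0,"ay":0,"az":0,"jaw":-1},{"tx":0,"ty":0,"tz":0,"ax":0,"ay":0,"az":0,"jaw":-1},{"tx":0,"ty":0,"tz":0,"ax":0,"ay":0,"az":0,"jaw":-1},{"tx":0,"ty":0,"tz":0,"ax":0,"ay":0,"az":0,"jaw":-1},{"tx":0,"ty":0,"tz":0,"ax":0,"ay":0,"az":0,"jaw":-1}]'
```

```text
time: 10.25
ee_pos: [0.5911, -0.1597, 0.2274]
tcp_rot: [-180.0, 0.0, 17.5]
wrist_force: [0.2, 0.0, -0.8]
opening: 0.0217
grasp_force: 59.4
```

```bash
python3 -m handwheel '[{"tx":0,"ty":0,"tz":0.008,"ax":0,"ay":0,"az":0,"jaw":-1},{"tx":0,"ty":0,"tz":0.014,"ax":0,"ay":0,"az":0,"jaw":-1},{"tx":0,"ty":0,"tz":0.014,"ax":0,"ay":0,"az":0,"jaw":-1},{"tx":0,"ty":0,"tz":0.014,"ax":0,"ay":0,"az":0,"jaw":-1},{"tx":0,"ty":0,"tz":0.013,"ax":0,"ay":0,"az":0,"jaw":-1},{"tx":0,"ty":0,"tz":0.006,"ax":0,"ay":0,"az":0,"jaw":-1},{"tx":0,"ty":0,"tz":0.002,"ax":0,"ay":0,"az":0,"jaw":-1},{"tx":0,"ty":0,"tz":0.001,"ax":0,"ay":0,"az":0,"jaw":-1},{"tx":0,"ty":0,"tz":0.001,"ax":0,"ay":0,"az":0,"jaw":-1},{"tx":0,"ty":0,"tz":0,"ax":0,"ay":0,"az":0,"jaw":-1}]'
```

```text
time: 11.5
ee_pos: [0.5918, -0.1596, 0.1574]
tcp_rot: [179.9, -0.2, 17.5]
wrist_force: [-3.2, 0.8, 12.0]
opening: 0.0217
grasp_force: 60.7
```

```bash
python3 -m handwheel '[{"tx":0,"ty":0,"tz":-0.02,"ax":0,"ay":0,"az":0,"jaw":-1},{"tx":0,"ty":0,"tz":-0.03,"ax":0,"ay":0,"az":0,"jaw":-1},{"tx":0,"ty":0,"tz":-0.035,"ax":0,"ay":0,"az":0,"jaw":-1},{"tx":0,"ty":0,"tz":-0.035,"ax":0,"ay":0,"az":0,"jaw":-1},{"tx":-0.02,"ty":0.0272,"tz":0,"ax":0,"ay":0,"az":0,"jaw":-1},{"tx":-0.033,"ty":0.045,"tz":0,"ax":0,"ay":0,"az":0,"jaw":-1},{"tx":-0.036,"ty":0.049,"tz":0,"ax":0,"ay":0,"az":0,"jaw":-1},{"tx":-0.036,"ty":0.049,"tz":0,"ax":0,"ay":0,"az":0,"jaw":-1},{"tx":-0.0251,"ty":0.034,"tz":0,"ax":0,"ay":0,"az":0,"jaw":-1},{"tx":0,"ty":0,"tz":0,"ax":0,"ay":0,"az":0,"jaw":-1}]'
```

```text
time: 12.75
ee_pos: [0.508, -0.4025, 0.2743]
tcp_rot: [180.0, 0.0, 17.2]
wrist_force: [0.5, -0.0, -2.0]
opening: 0.0215
grasp_force: 59.2
```

```bash
python3 -m handwheel '[{"tx":0,"ty":0,"tz":0,"ax":0,"ay":0,"az":0,"jaw":-1},{"tx":0,"ty":0,"tz":0,"ax":0,"ay":0,"az":0,"jaw":-1},{"tx":0,"ty":0,"tz":0.015,"ax":0,"ay":0,"az":0,"jaw":-1},{"tx":0,"ty":0,"tz":0.015,"ax":0,"ay":0,"az":0,"jaw":-1},{"tx":0,"ty":0,"tz":0.005,"ax":0,"ay":0,"az":0,"jaw":-1},{"tx":0,"ty":0,"tz":0.01,"ax":0,"ay":0,"az":0,"jaw":-1},{"tx":0,"ty":0,"tz":0.01,"ax":0,"ay":0,"az":0,"jaw":-1},{"tx":0,"ty":0,"tz":0.01,"ax":0,"ay":0,"az":0,"jaw":-1},{"tx":0,"ty":0,"tz":0.01,"ax":0,"ay":0,"az":0,"jaw":-1},{"tx":0,"ty":0,"tz":0,"ax":0,"ay":0,"az":0,"jaw":-1}]'
```

```text
time: 14.0
ee_pos: [0.509, -0.3994, 0.1987]
tcp_rot: [-179.9, 0.1, 17.5]
wrist_force: [0.3, -0.9, -0.6]
opening: 0.0219
grasp_force: 59.2
```

```bash
python3 -m handwheel '[{"tx":0,"ty":0,"tz":0.015,"ax":0,"ay":0,"az":0,"jaw":-1},{"tx":0,"ty":0,"tz":0.015,"ax":0,"ay":0,"az":0,"jaw":-1},{"tx":0,"ty":0,"tz":0.01,"ax":0,"ay":0,"az":0,"jaw":-1},{"tx":0,"ty":0,"tz":0.004,"ax":0,"ay":0,"az":0,"jaw":-1},{"tx":0,"ty":0,"tz":0.004,"ax":0,"ay":0,"az":0,"jaw":-1},{"tx":0,"ty":0,"tz":0.003,"ax":0,"ay":0,"az":0,"jaw":-1},{"tx":0,"ty":0,"tz":0.003,"ax":0,"ay":0,"az":0,"jaw":-1},{"tx":0,"ty":0,"tz":0.002,"ax":0,"ay":0,"az":0,"jaw":-1},{"tx":0,"ty":0,"tz":0,"ax":0,"ay":0,"az":0,"jaw":-1},{"tx":0,"ty":0,"tz":0,"ax":0,"ay":0,"az":0,"jaw":-1}]'
```

```text
time: 15.25
ee_pos: [0.5094, -0.3996, 0.1439]
tcp_rot: [180.0, -0.0, 17.5]
wrist_force: [0.6, 0.4, -1.1]
opening: 0.0216
grasp_force: 59.2
```

```bash
python3 -m handwheel '[{"tx":0,"ty":0,"tz":0.001,"ax":0,"ay":0,"az":0,"jaw":-1},{"tx":0,"ty":0,"tz":0.0005,"ax":0,"ay":0,"az":0,"jaw":-1},{"tx":0,"ty":0,"tz":0,"ax":0,"ay":0,"az":0,"jaw":-1},{"tx":0,"ty":0,"tz":0,"ax":0,"ay":0,"az":0,"jaw":0},{"tx":0,"ty":0,"tz":0,"ax":0,"ay":0,"az":0,"jaw":1},{"tx":0,"ty":0,"tz":0,"ax":0,"ay":0,"az":0,"jaw":1},{"tx":0,"ty":0,"tz":0,"ax":0,"ay":0,"az":0,"jaw":1},{"tx":0,"ty":0,"tz":0,"ax":0,"ay":0,"az":0,"jaw":1},{"tx":0,"ty":0,"tz":0,"ax":0,"ay":0,"az":0,"jaw":1},{"tx":0,"ty":0,"tz":0,"ax":0,"ay":0,"az":0,"jaw":1}]'
```

```text
time: 16.5
ee_pos: [0.5094, -0.3995, 0.1423]
tcp_rot: [-180.0, 0.0, 17.5]
wrist_force: [0.1, 0.3, -0.0]
opening: 0.085
grasp_force: 0.0
```

```bash
python3 -m handwheel '[{"tx":0,"ty":0,"tz":-0.05,"ax":0,"ay":0,"az":0,"jaw":1},{"tx":0,"ty":0,"tz":-0.05,"ax":0,"ay":0,"az":8.3,"jaw":1},{"tx":0,"ty":0,"tz":-0.05,"ax":0,"ay":0,"az":8.3,"jaw":1},{"tx":0,"ty":0,"tz":-0.05,"ax":0,"ay":0,"az":8.3,"jaw":1},{"tx":0,"ty":0,"tz":0,"ax":0,"ay":0,"az":8.3,"jaw":1},{"tx":-0.0171,"ty":-0.0494,"tz":0,"ax":0,"ay":0,"az":0,"jaw":1},{"tx":-0.0171,"ty":-0.0494,"tz":0,"ax":0,"ay":0,"az":0,"jaw":1},{"tx":-0.0171,"ty":-0.0494,"tz":0,"ax":0,"ay":0,"az":0,"jaw":1},{"tx":-0.0171,"ty":-0.0494,"tz":0,"ax":0,"ay":0,"az":0,"jaw":1},{"tx":-0.0171,"ty":-0.0494,"tz":0,"ax":0,"ay":0,"az":0,"jaw":1}]'
```

```text
time: 17.75
ee_pos: [0.4935, -0.1375, 0.3424]
tcp_rot: [-180.0, -0.0, -15.6]
wrist_force: [0.1, 1.3, 0.8]
opening: 0.0853
grasp_force: 0.0
```

```bash
python3 -m handwheel '[{"tx":-0.0171,"ty":-0.0494,"tz":0,"ax":0,"ay":0,"az":0,"jaw":1},{"tx":-0.0171,"ty":-0.0494,"tz":0,"ax":0,"ay":0,"az":0,"jaw":1},{"tx":-0.0171,"ty":-0.0494,"tz":0,"ax":0,"ay":0,"az":0,"jaw":1},{"tx":-0.0171,"ty":-0.0494,"tz":0,"ax":0,"ay":0,"az":0,"jaw":1},{"tx":-0.0171,"ty":-0.0494,"tz":0,"ax":0,"ay":0,"az":0,"jaw":1},{"tx":-0.0171,"ty":-0.0494,"tz":0,"ax":0,"ay":0,"az":0,"jaw":1},{"tx":-0.0171,"ty":-0.0494,"tz":0,"ax":0,"ay":0,"az":0,"jaw":1},{"tx":-0.0171,"ty":-0.0494,"tz":0,"ax":0,"ay":0,"az":0,"jaw":1},{"tx":-0.0171,"ty":-0.0494,"tz":0,"ax":0,"ay":0,"az":0,"jaw":1},{"tx":-0.0171,"ty":-0.0494,"tz":0,"ax":0,"ay":0,"az":0,"jaw":1}]'
python3 - <<'E'
from h import *
from workcell import telemetry, optics
import time
d={n:optics.camera(n) for n in ("scene","top")}; pickle.dump(d,open("d3.pkl","wb"))
o=telemetry.get_obs(); print(o["ee_pos"],o["tcp_rot"],o["q"])
b=lambda n,u,v,w,h:cv2.resize(cv2.cvtColor(d[n]["color"][v:v+h,u:u+w],cv2.COLOR_RGB2BGR),(400,600),interpolation=cv2.INTER_CUBIC)
cv2.imwrite("pics/c4.png",np.hstack([b("scene",100,200,80,120),b("scene",270,90,80,120)]))
E
```

```text
time: 19.0
ee_pos: [0.3581, 0.0854, 0.3893]
tcp_rot: [-167.8, 0.2, 4.0]
wrist_force: [-0.2, 1.0, 0.4]
opening: 0.0857
grasp_force: 0.0
[0.35787404 0.08545326 0.3902303 ] [-1.67782625e+02  6.98132346e-02  4.05024635e+00] [  3.99516698 -13.1663328   10.836717   114.08478906  12.21730169
 179.94364433]
```

View pics/c4.png

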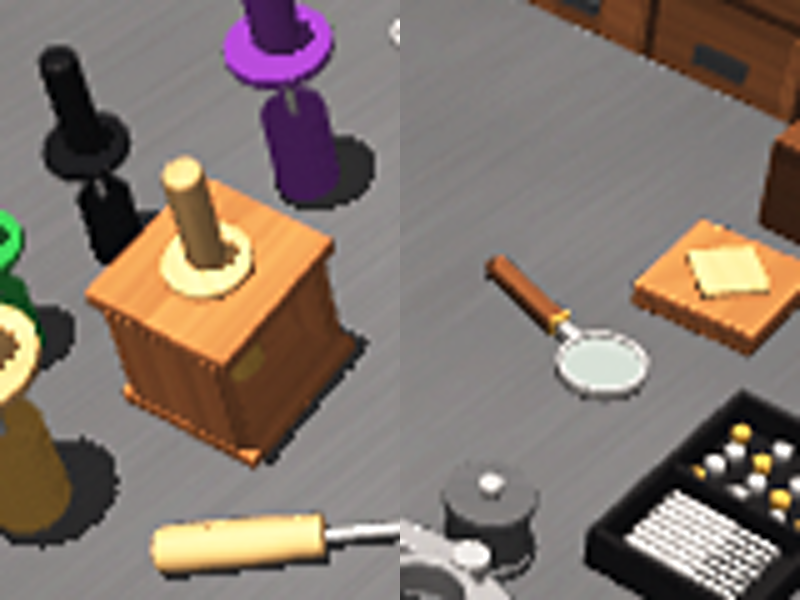

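The left crop shows the small brush hanging home in the stand, with its shoulder flat on the board at about (141,251). The right crop shows the magnifier untouched, with its lens at about (310,162).

Joint 6 reached its range limit on the way, so I need the half-turn-equivalent grasp (yaw 164.3).

Run:
```python
from workcell import telemetry
from scipy.spatial.transform import Rotation as Ro
o=telemetry.get_obs(); R=Ro.from_euler('xyz',o["tcp_rot"],degrees=True)
T=Ro.from_euler('xyz',[180,0,4],degrees=True)
print("untilt rotvec tool",(R.inv()*T).as_rotvec(degrees=True).round(2))
import numpy as np
T2=Ro.from_euler('xyz',[180,0,o["tcp_rot"][2]],degrees=True)
print("goal shift in untilted frame",T2.inv().apply(np.array([.4625,.3829,.30])-o["ee_pos"]), o["time"],o["qd"].round(1))
```

```text
untilt rotvec tool [-12.22   0.07   0.04]
goal shift in untilted frame [ 0.1253737 -0.289314   0.0902303] 19.1 [-1.3  1.6 -0.6 -2.1 -1.6 -0. ]
```

```bash
python3 -m handwheel '[{"tx":0,"ty":0,"tz":0,"ax":0,"ay":0,"az":-8,"jaw":1},{"tx":0,"ty":0,"tz":0,"ax":0,"ay":0,"az":-10,"jaw":1},{"tx":0,"ty":0,"tz":0,"ax":0,"ay":0,"az":-10,"jaw":1},{"tx":0,"ty":0,"tz":0,"ax":0,"ay":0,"az":-10,"jaw":1},{"tx":0,"ty":0,"tz":0,"ax":0,"ay":0,"az":-10,"jaw":1},{"tx":0,"ty":0,"tz":0,"ax":0,"ay":0,"az":-10,"jaw":1},{"tx":0,"ty":0,"tz":0,"ax":0,"ay":0,"az":-10,"jaw":1},{"tx":0,"ty":0,"tz":0,"ax":0,"ay":0,"az":-10,"jaw":1},{"tx":0,"ty":0,"tz":0,"ax":0,"ay":0,"az":-10,"jaw":1},{"tx":0,"ty":0,"tz":0,"ax":0,"ay":0,"az":0,"jaw":1}]'
cat > goal.py <<'E'
import sys,numpy as np
from workcell import telemetry
from scipy.spatial.transform import Rotation as Ro
g=list(map(float,sys.argv[1:])); o=telemetry.get_obs(); R=Ro.from_euler('xyz',o["tcp_rot"],degrees=True)
yaw=o["tcp_rot"][2]; D=Ro.from_euler('xyz',[180,0,yaw],degrees=True)
print("pos",o["ee_pos"].round(4),"rot",o["tcp_rot"].round(2),"q",o["q"].round(1))
print("untilt",(R.inv()*D).as_rotvec(degrees=True).round(2),"then az",round(-((g[3]-yaw+180)%360-180),2))
T=Ro.from_euler('xyz',[180,0,g[3]],degrees=True); d=np.array(g[:3])-o["ee_pos"]
print("shift: tool now",R.inv().apply(d).round(4),"in goal frame",T.inv().apply(d).round(4))
E
python3 goal.py .4625 .3829 .15 164.3
```

```text
time: 20.35
ee_pos: [0.3594, 0.0842, 0.3884]
tcp_rot: [-179.3, -12.1, 91.7]
wrist_force: [-0.1, 0.2, -0.7]
opening: 0.0853
grasp_force: 0.0
pos [0.3594 0.0842 0.3884] rot [-179.34  -12.12   91.74] q [  3.8 -13.   10.8 114.   12.1  92. ]
untilt [ -0.66 -12.12   0.07] then az -72.56
shift: tool now [0.2388 0.1155 0.2938] in goal frame [-0.0184  0.3155  0.2384]
```

```bash
python3 -m handwheel '[{"tx":0,"ty":0,"tz":0,"ax":-0.33,"ay":-6.06,"az":0,"jaw":1},{"tx":0,"ty":0,"tz":0,"ax":-0.33,"ay":-6.06,"az":0,"jaw":1},{"tx":0,"ty":0,"tz":0,"ax":0,"ay":0,"az":-9.07,"jaw":1},{"tx":0,"ty":0,"tz":0,"ax":0,"ay":0,"az":-9.07,"jaw":1},{"tx":0,"ty":0,"tz":0,"ax":0,"ay":0,"az":-9.07,"jaw":1},{"tx":0,"ty":0,"tz":0,"ax":0,"ay":0,"az":-9.07,"jaw":1},{"tx":0,"ty":0,"tz":0,"ax":0,"ay":0,"az":-9.07,"jaw":1},{"tx":0,"ty":0,"tz":0,"ax":0,"ay":0,"az":-9.07,"jaw":1},{"tx":0,"ty":0,"tz":0,"ax":0,"ay":0,"az":-9.07,"jaw":1},{"tx":0,"ty":0,"tz":0,"ax":0,"ay":0,"az":-9.07,"jaw":1}]'
```

```text
time: 21.6
ee_pos: [0.3594, 0.0842, 0.3885]
tcp_rot: [180.0, 0.0, 164.5]
wrist_force: [-0.1, 0.1, 0.1]
opening: 0.0854
grasp_force: 0.0
```

```bash
python3 -m handwheel '[{"tx":-0.0023,"ty":0.0394,"tz":0,"ax":0,"ay":0,"az":0,"jaw":1},{"tx":-0.0023,"ty":0.0394,"tz":0,"ax":0,"ay":0,"az":0,"jaw":1},{"tx":-0.0023,"ty":0.0394,"tz":0,"ax":0,"ay":0,"az":0,"jaw":1},{"tx":-0.0023,"ty":0.0394,"tz":0,"ax":0,"ay":0,"az":0,"jaw":1},{"tx":-0.0023,"ty":0.0394,"tz":0.03,"ax":0,"ay":0,"az":0,"jaw":1},{"tx":-0.0023,"ty":0.0394,"tz":0.04,"ax":0,"ay":0,"az":0,"jaw":1},{"tx":-0.0023,"ty":0.0394,"tz":0.04,"ax":0,"ay":0,"az":0,"jaw":1},{"tx":-0.0023,"ty":0.0394,"tz":0.04,"ax":0,"ay":0,"az":0,"jaw":1},{"tx":0,"ty":0,"tz":0.03,"ax":0,"ay":0,"az":0,"jaw":1},{"tx":0,"ty":0,"tz":0,"ax":0,"ay":0,"az":0,"jaw":1}]'
python3 -m handwheel '[{"tx":0,"ty":0,"tz":0,"ax":0,"ay":0,"az":0,"jaw":1},{"tx":0,"ty":0,"tz":0,"ax":0,"ay":0,"az":0,"jaw":1},{"tx":0,"ty":0,"tz":0,"ax":0,"ay":0,"az":0,"jaw":1},{"tx":0,"ty":0,"tz":0,"ax":0,"ay":0,"az":0,"jaw":1},{"tx":0,"ty":0,"tz":0,"ax":0,"ay":0,"az":0,"jaw":1},{"tx":0,"ty":0,"tz":0,"ax":0,"ay":0,"az":0,"jaw":1},{"tx":0,"ty":0,"tz":0,"ax":0,"ay":0,"az":0,"jaw":1},{"tx":0,"ty":0,"tz":0,"ax":0,"ay":0,"az":0,"jaw":1},{"tx":0,"ty":0,"tz":0,"ax":0,"ay":0,"az":0,"jaw":1},{"tx":0,"ty":0,"tz":0,"ax":0,"ay":0,"az":0,"jaw":1}]'
python3 goal.py .4625 .3829 .15 164.3
```

```text
time: 22.85
ee_pos: [0.4608, 0.3825, 0.2058]
tcp_rot: [-179.8, -0.1, 164.3]
wrist_force: [0.3, 0.1, 1.1]
opening: 0.085
grasp_force: 0.0
time: 24.1
ee_pos: [0.4617, 0.383, 0.2087]
tcp_rot: [180.0, 0.0, 164.4]
wrist_force: [0.4, -0.7, -0.5]
opening: 0.0849
grasp_force: 0.0
pos [0.4617 0.383  0.2087] rot [1.7998e+02 3.0000e-02 1.6444e+02] q [39.7 11.5 14.9 93.3 -0.  55.2]
untilt [0.02 0.03 0.  ] then az 0.14
shift: tool now [-0.0008  0.0001  0.0587] in goal frame [-0.0008  0.0001  0.0587]
```

```bash
python3 -m handwheel '[{"tx":0,"ty":0,"tz":0.04,"ax":0,"ay":0,"az":0.14,"jaw":1},{"tx":0,"ty":0,"tz":0.04,"ax":0,"ay":0,"az":0,"jaw":1},{"tx":0,"ty":0,"tz":0.04,"ax":0,"ay":0,"az":0,"jaw":1},{"tx":0,"ty":0,"tz":0.035,"ax":0,"ay":0,"az":0,"jaw":1},{"tx":0,"ty":0,"tz":0.02,"ax":0,"ay":0,"az":0,"jaw":1},{"tx":0,"ty":0,"tz":0.015,"ax":0,"ay":0,"az":0,"jaw":1},{"tx":0,"ty":0,"tz":0.008,"ax":0,"ay":0,"az":0,"jaw":1},{"tx":0,"ty":0,"tz":0.005,"ax":0,"ay":0,"az":0,"jaw":1},{"tx":0,"ty":0,"tz":0,"ax":0,"ay":0,"az":0,"jaw":1},{"tx":0,"ty":0,"tz":0,"ax":0,"ay":0,"az":0,"jaw":1}]'
python3 - <<'E'
from h import *
from workcell import telemetry, optics
d={n:optics.camera(n) for n in ("scene","top")}; pickle.dump(d,open("d4.pkl","wb"))
b=lambda n,u,v,w,h:cv2.resize(cv2.cvtColor(d[n]["color"][v:v+h,u:u+w],cv2.COLOR_RGB2BGR),(w*6,h*6),interpolation=cv2.INTER_CUBIC)
cv2.imwrite("pics/c5.png",np.hstack([b("scene",260,110,65,80),b("top",130,170,65,80)]))
E
```

```text
time: 25.35
ee_pos: [0.4621, 0.3833, 0.0064]
tcp_rot: [179.9, 0.1, 164.3]
wrist_force: [-0.1, 0.1, 0.2]
opening: 0.0854
grasp_force: 0.0
```

View pics/c5.png

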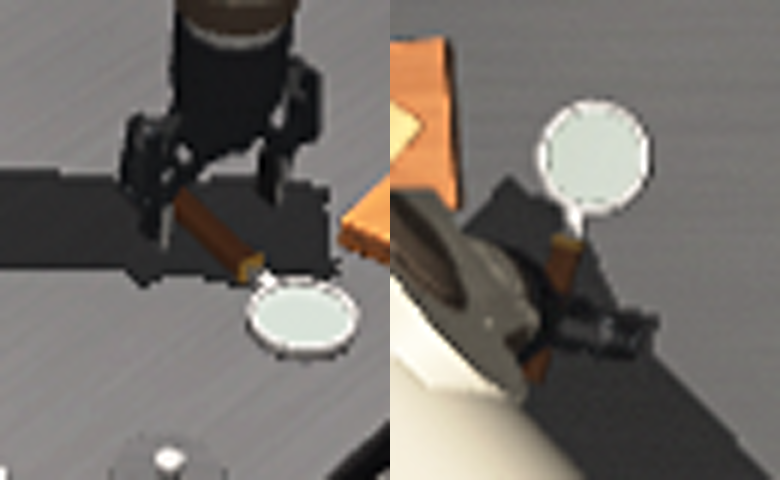

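The fingers straddle the handle: in the scene crop the handle runs from about (289,143) to (302,155), between the two fingers. I'll lower 3 mm and close.

```bash
python3 -m handwheel '[{"tx":0,"ty":0,"tz":0.003,"ax":0,"ay":0,"az":0,"jaw":1},{"tx":0,"ty":0,"tz":0,"ax":0,"ay":0,"az":0,"jaw":0.3},{"tx":0,"ty":0,"tz":0,"ax":0,"ay":0,"az":0,"jaw":0},{"tx":0,"ty":0,"tz":0,"ax":0,"ay":0,"az":0,"jaw":-0.3},{"tx":0,"ty":0,"tz":0,"ax":0,"ay":0,"az":0,"jaw":-0.45},{"tx":0,"ty":0,"tz":0,"ax":0,"ay":0,"az":0,"jaw":-0.55},{"tx":0,"ty":0,"tz":0,"ax":0,"ay":0,"az":0,"jaw":-1},{"tx":0,"ty":0,"tz":0,"ax":0,"ay":0,"az":0,"jaw":-1},{"tx":0,"ty":0,"tz":0,"ax":0,"ay":0,"az":0,"jaw":-1},{"tx":0,"ty":0,"tz":0,"ax":0,"ay":0,"az":0,"jaw":-1}]' 70
```

```text
time: 26.7
ee_pos: [0.462, 0.3832, 0.003]
tcp_rot: [180.0, 0.0, 164.3]
wrist_force: [-1.9, -0.4, 5.9]
opening: 0.016
grasp_force: 71.1
```

```bash
python3 -m handwheel '[{"tx":0,"ty":0,"tz":-0.005,"ax":0,"ay":0,"az":0,"jaw":-1},{"tx":0,"ty":0,"tz":-0.015,"ax":0,"ay":0,"az":0,"jaw":-1},{"tx":0,"ty":0,"tz":-0.03,"ax":0,"ay":0,"az":0,"jaw":-1},{"tx":0,"ty":0,"tz":-0.04,"ax":0,"ay":0,"az":0,"jaw":-1},{"tx":0,"ty":0,"tz":-0.045,"ax":0,"ay":0,"az":0,"jaw":-1},{"tx":0,"ty":0,"tz":-0.045,"ax":0,"ay":0,"az":0,"jaw":-1},{"tx":0,"ty":0,"tz":-0.045,"ax":0,"ay":0,"az":0,"jaw":-1},{"tx":0,"ty":0,"tz":-0.03,"ax":0,"ay":0,"az":0,"jaw":-1},{"tx":0,"ty":0,"tz":-0.015,"ax":0,"ay":0,"az":0,"jaw":-1},{"tx":0,"ty":0,"tz":0,"ax":0,"ay":0,"az":0,"jaw":-1}]'
python3 -m handwheel '[{"tx":-0.007,"ty":-0.0195,"tz":0,"ax":0,"ay":0,"az":0,"jaw":-1},{"tx":-0.0103,"ty":-0.0285,"tz":0,"ax":0,"ay":0,"az":0,"jaw":-1},{"tx":-0.014,"ty":-0.0385,"tz":0,"ax":0,"ay":0,"az":0,"jaw":-1},{"tx":-0.014,"ty":-0.0385,"tz":0,"ax":0,"ay":0,"az":0,"jaw":-1},{"tx":-0.014,"ty":-0.0385,"tz":0,"ax":0,"ay":0,"az":0,"jaw":-1},{"tx":-0.014,"ty":-0.0385,"tz":0,"ax":0,"ay":0,"az":0,"jaw":-1},{"tx":-0.014,"ty":-0.0385,"tz":0,"ax":0,"ay":0,"az":0,"jaw":-1},{"tx":-0.014,"ty":-0.0385,"tz":0,"ax":0,"ay":0,"az":0,"jaw":-1},{"tx":-0.014,"ty":-0.0385,"tz":0,"ax":0,"ay":0,"az":0,"jaw":-1},{"tx":-0.014,"ty":-0.0385,"tz":0,"ax":0,"ay":0,"az":0,"jaw":-1}]'
python3 -m handwheel '[{"tx":-0.014,"ty":-0.0385,"tz":0,"ax":0,"ay":0,"az":0,"jaw":-1},{"tx":-0.014,"ty":-0.0385,"tz":0,"ax":0,"ay":0,"az":0,"jaw":-1},{"tx":-0.011,"ty":-0.031,"tz":0,"ax":0,"ay":0,"az":0,"jaw":-1},{"tx":-0.007,"ty":-0.0205,"tz":0,"ax":0,"ay":0,"az":0,"jaw":-1},{"tx":0,"ty":0,"tz":0.02,"ax":0,"ay":0,"az":0,"jaw":-1},{"tx":0,"ty":0,"tz":0.03,"ax":0,"ay":0,"az":0,"jaw":-1},{"tx":0,"ty":0,"tz":0.02,"ax":0,"ay":0,"az":0,"jaw":-1},{"tx":0,"ty":0,"tz":0,"ax":0,"ay":0,"az":0,"jaw":-1},{"tx":0,"ty":0,"tz":0,"ax":0,"ay":0,"az":0,"jaw":-1},{"tx":0,"ty":0,"tz":0,"ax":0,"ay":0,"az":0,"jaw":-1}]'
python3 - <<'E'
from h import *
from workcell import telemetry, optics
d={n:optics.camera(n) for n in ("scene","top")}; pickle.dump(d,open("d5.pkl","wb"))
o=telemetry.get_obs(); print(o["ee_pos"].round(4),o["tcp_rot"].round(2))
b=lambda n,u,v,w,h:cv2.resize(cv2.cvtColor(d[n]["color"][v:v+h,u:u+w],cv2.COLOR_RGB2BGR),(w*5,h*5),interpolation=cv2.INTER_CUBIC)
cv2.imwrite("pics/c6.png",np.hstack([b("scene",180,140,80,110),b("top",260,130,80,110)]))
z=o["ee_pos"][2]+.007
for n in d: print(n,"predicted lens px",proj(d[n],[.5946,-.1569,z]).round(1))
E
```

```text
time: 27.95
ee_pos: [0.4619, 0.3832, 0.2745]
tcp_rot: [179.9, 0.1, 164.3]
wrist_force: [-0.1, 0.3, -1.1]
opening: 0.0161
grasp_force: 70.4
time: 29.2
ee_pos: [0.4887, 0.0032, 0.2718]
tcp_rot: [-180.0, -0.0, 164.3]
wrist_force: [0.9, 0.1, -0.5]
opening: 0.0162
grasp_force: 70.4
time: 30.45
ee_pos: [0.4995, -0.131, 0.2037]
tcp_rot: [180.0, 0.1, 164.3]
wrist_force: [0.1, 0.1, -1.4]
opening: 0.0155
grasp_force: 70.4
[ 0.4996 -0.131   0.2034] [1.7998e+02 1.0000e-01 1.6430e+02]
scene predicted lens px [219.5 198.9]
top predicted lens px [302.3 180.5]
```

View pics/c6.png

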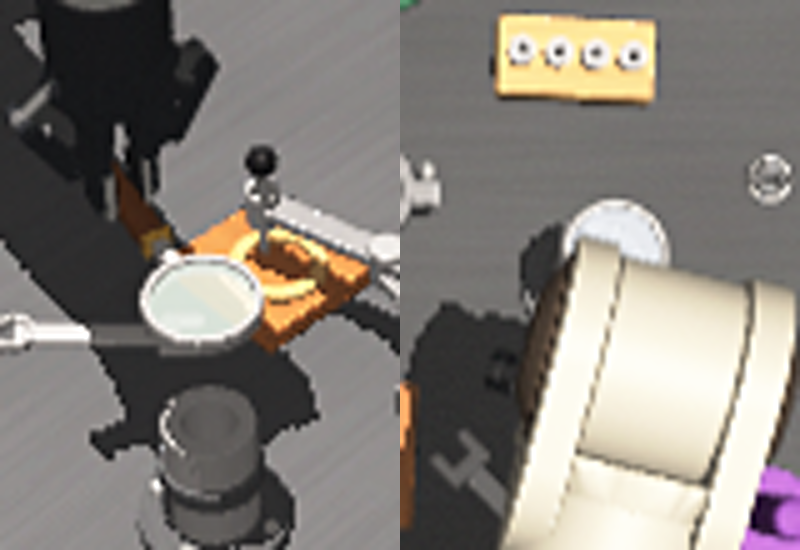

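The scene crop shows the lens ellipse centred at about (220,200), where (219.5,199) was predicted. It is high above the housing mouth at (221,224) and clear of the pantograph. I'll check position and levelness numerically.

```bash
cat > lens.py <<'E'
from h import *
import sys
def run(d,z):
    s=d["scene"]; c0=proj(s,[.5946,-.1569,z]); u0,v0=int(c0[0])-22,int(c0[1])-18
    im=cv2.resize(s["color"][v0:v0+36,u0:u0+44],None,fx=8,fy=8,interpolation=cv2.INTER_CUBIC)
    hsv=cv2.cvtColor(im,cv2.COLOR_RGB2HSV); m=((hsv[...,2]>120)&(hsv[...,1]<60)).astype(np.uint8)
    m=cv2.morphologyEx(m,cv2.MORPH_OPEN,cv2.getStructuringElement(cv2.MORPH_ELLIPSE,(71,71)))
    k=max(cv2.findContours(m,cv2.RETR_EXTERNAL,cv2.CHAIN_APPROX_NONE)[0],key=cv2.contourArea)
    (x,y),ax,an=cv2.fitEllipse(k); p=np.array([(x+.5)/8-.5+u0,(y+.5)/8-.5+v0])
    t=np.linspace(0,2*np.pi,100); Q=np.array([proj(s,[.5946+.036*np.cos(a),-.1569+.036*np.sin(a),z]) for a in t]).astype(np.float32)
    e=cv2.fitEllipse(Q)
    print("lens px",p.round(2),"axes",np.round(np.array(ax)/8,2),"ang",round(an,1),"| level circle expected",np.round(e[0],2),np.round(e[1],2),round(e[2],1))
    print("lens on plane",plane(s,*p,z).round(4)); return p
if __name__=="__main__":
    run(pickle.load(open(sys.argv[1],"rb")),float(sys.argv[2]))
E
python3 lens.py d5.pkl .210
python3 - <<'E'
from h import *
d=pickle.load(open("d5.pkl","rb"));t=d["top"]
hs=cv2.cvtColor(t["color"],cv2.COLOR_RGB2HSV).astype(int)
for r in range(168,186): print(r,' '.join(f"{hs[r,u,2]}" for u in range(288,320)))
E
```

```text
lens px [219.7  199.37] axes [18.14 24.66] ang 87.3 | level circle expected [219.52 199.2 ] [17.68 24.79] 86.1
lens on plane [ 0.596  -0.1576  0.21  ]
168 117 118 117 115 115 116 117 117 114 117 114 116 115 113 113 113 114 114 116 116 113 116 115 115 116 115 114 116 116 117 115 115
169 118 118 117 118 119 118 117 116 117 114 112 110 109 109 121 118 106 108 110 113 113 115 115 115 114 115 114 115 111 113 114 113
170 121 120 121 120 119 119 121 118 116 114 115 158 212 232 240 240 232 200 157 119 114 114 115 116 115 116 116 116 116 115 115 114
171 120 121 120 120 118 118 117 113 117 159 221 245 223 215 226 223 208 181 226 235 160 94 112 114 116 115 115 116 114 114 117 116
172 120 118 119 118 118 119 113 122 189 242 229 244 234 225 231 228 226 223 234 234 228 191 120 111 113 116 114 114 116 117 115 116
173 121 120 121 121 119 112 118 211 235 227 235 240 239 240 240 240 240 241 239 231 216 229 227 107 113 114 115 117 118 116 117 115
174 120 124 118 94 110 138 171 243 224 236 243 243 243 239 237 239 239 240 239 239 230 229 213 213 105 112 115 115 116 117 117 116
175 118 80 79 58 84 158 238
[... 669 characters left out ...]
90 186 200 228 243 248 244 240 240 239 203 195 108 114 116 117 116 116
181 55 52 47 61 111 136 37 124 232 219 216 213 211 209 207 198 131 174 197 205 236 229 246 242 201 202 109 114 116 116 116 116
182 53 49 52 67 89 55 73 161 234 227 223 222 221 220 221 214 108 175 167 163 184 173 201 192 195 180 110 113 114 114 115 117
183 53 51 55 66 64 39 103 197 238 232 230 229 228 227 229 229 121 201 189 183 176 169 168 162 173 158 121 112 109 112 113 112
184 51 48 48 54 58 42 118 242 240 236 234 233 232 233 230 207 153 219 210 204 199 195 189 182 177 171 162 153 147 139 122 111
185 51 46 45 57 69 42 128 255 242 240 238 238 236 236 233 188 182 225 222 220 215 212 209 203 198 195 191 186 177 173 160 152
```

```bash
python3 -m handwheel '[{"tx":0.0012,"ty":0.0007,"tz":0.01,"ax":0,"ay":0,"az":0,"jaw":-1},{"tx":0,"ty":0,"tz":0.015,"ax":0,"ay":0,"az":0,"jaw":-1},{"tx":0,"ty":0,"tz":0.015,"ax":0,"ay":0,"az":0,"jaw":-1},{"tx":0,"ty":0,"tz":0.015,"ax":0,"ay":0,"az":0,"jaw":-1},{"tx":0,"ty":0,"tz":0.01,"ax":0,"ay":0,"az":0,"jaw":-1},{"tx":0,"ty":0,"tz":0.008,"ax":0,"ay":0,"az":0,"jaw":-1},{"tx":0,"ty":0,"tz":0.005,"ax":0,"ay":0,"az":0,"jaw":-1},{"tx":0,"ty":0,"tz":0.002,"ax":0,"ay":0,"az":0,"jaw":-1},{"tx":0,"ty":0,"tz":0,"ax":0,"ay":0,"az":0,"jaw":-1},{"tx":0,"ty":0,"tz":0,"ax":0,"ay":0,"az":0,"jaw":-1}]'
python3 - <<'E'
from h import *
from workcell import telemetry, optics
import lens
d={n:optics.camera(n) for n in ("scene","top")}; pickle.dump(d,open("d6.pkl","wb"))
o=telemetry.get_obs(); print(o["ee_pos"].round(4),o["tcp_rot"].round(2),o["wrist_force"].round(1),o["torque"].round(2))
lens.run(d,o["ee_pos"][2]+.006)
b=lambda n,u,v,w,h:cv2.resize(cv2.cvtColor(d[n]["color"][v:v+h,u:u+w],cv2.COLOR_RGB2BGR),(w*6,h*6),interpolation=cv2.INTER_CUBIC)
cv2.imwrite("pics/c7.png",np.hstack([b("scene",185,160,65,90),b("top",265,150,65,90)]))
E
```

```text
time: 31.8
ee_pos: [0.4986, -0.1299, 0.123]
tcp_rot: [180.0, 0.1, 164.3]
wrist_force: [-1.0, -0.7, -1.0]
opening: 0.0159
grasp_force: 70.4
[ 0.4986 -0.1299  0.1229] [1.7998e+02 6.0000e-02 1.6430e+02] [ 0.3  0.4 -1.4] [0.01 0.02 0.  ]
lens px [221.04 217.45] axes [18.47 23.53] ang 85.9 | level circle expected [220.77 217.76] [17.63 23.67] 85.7
lens on plane [ 0.5948 -0.156   0.1289]
```

View pics/c7.png

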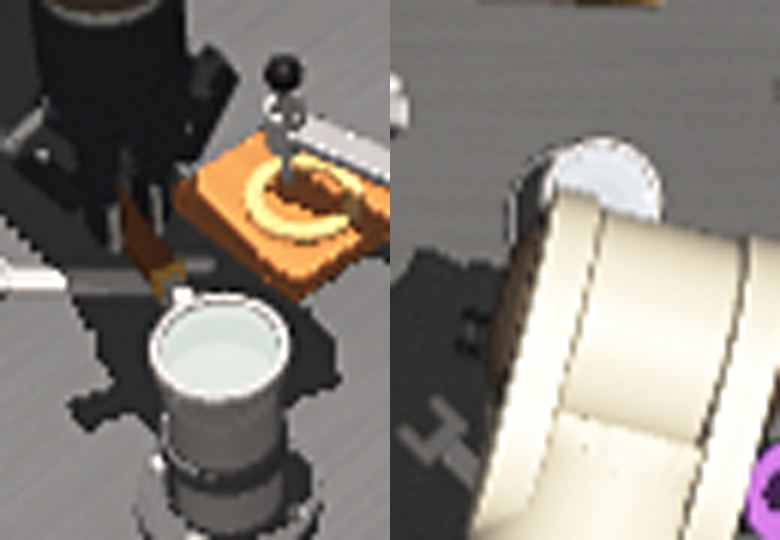

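The final view shows the lens ellipse centred at (221.0,217.5), about 1 mm off the bore axis. It is level, about 20 mm above the mouth, touching nothing, and the wrist force is near zero. I'm handing in.

```bash
python3 -c "
from workcell import workorder; print(workorder.job_done())"
```

```text
the job is handed in; nothing more can be done
None
```

The bore was brushed to the bottom twice, the brush is back in its stand, and the magnifier is held level about 2 cm above the mouth with its lens within about 1 mm of the bore's centre. The job is handed in at about 32 s.

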